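Index the sample carousel to orange and lock it

ROBOT

A 6-joint arm with a two-finger parallel gripper is mounted at the origin on the work surface. World frame = base frame: x ahead of the robot, y to its left, z up, the work surface at z = 0. Lengths are in m, angles in rad, forces in N, time in s.
With the tool pointing down it reaches from about 0.35 to 0.975 m from the base axis. Payload 4.9 kg.
Tool frame: the origin (TCP) lies between the finger pads; the fingertips stand 19 mm ahead of it and the grasp point (between the pads) is the TCP; z points along the fingers, y is the direction in which the jaws open and shut (so a half turn about z gives the same grasp; the last joint's range is limited). The gripper opens to 85 mm and grips with 20 to 120 N. Pads are 22 mm wide; open, the fingers measure 114 mm over their backs; the gripper's body (76 mm by 85 mm) begins 54 mm behind the grasp point. The pads swing forward as they close: fully open they stand 13 mm farther back than shut.
Start: joints at [-1.263, 0.053, 1.613, -0, 1.476, -0.119], TCP at [0.259, -0.569, 0.25] pointing down, gripper open.
Joint ranges: [-3.01, 3.01], [-1.01, 2.22], [0.06, 2.58], [-1.02, 4.17], [0.09, 2.62], [-3.14, 3.14]. Speed limits (rad/s): [2.57, 2.57, 3.14, 3.14, 3.14, 3.14].

INTERFACE

Orientations are given as a unit quaternion [w, x, y, z].
In Python, from plant import state, grab_frame, calibration, job_done gives the robot as it stands. The module is installed in compiled form; this text tells all that it offers.
- The arm moves only by the tool servo_tool, never from a script. Its argument "deltas" is a list that holds one entry, the list of rows, each a list of 5 numbers: the finger opening in mm, from 0 to 85.4, then the shift along the world's x, y, z in mm, then the turn about the world's z in units of 6 degrees (1.0 is 6 degrees). A call has 1 to 5 rows; each row is the pose to reach, as a shift and turn from the pose commanded when the call began; what a row does not reach only later rows make up. A row lasts 1/8 s, in which the tool goes at most 62.5 mm and 10.7 degrees, less where a joint would pass 70% of its speed; a pose out of reach is approached as far as the arm can. A call with a gripper value outside its range is refused whole. The fingers move at their own pace and stop on an object; the grip force is fixed at half the most. Time passes only in rows, so rows that repeat a pose let the fingers close. It gives the time, the measured TCP pose, the force and the opening at its end, in the units of the state.
- state(): the state, without advancing time (a new reading comes with each control period).
- grab_frame(name): name is "scene" or "top"; returns the picture (420x560x3 uint8, red, green, blue); there is no depth.
- calibration(name): a dict with "intrinsics" (3x3 intrinsics, pixels), "k1" (the pictures are not rectified: a ray, as slopes to the right and down, at radius r is drawn at 1 + k1 r^2 times it, then the intrinsics apply), "world_from_camera" (4x4, takes a point from camera to world coordinates). Camera axes: x right, y down, z forward; pixel columns grow to the right and rows downward; lengths in m; the calibration is good to about 2 mm. A picture is of the moment at which its call begins. calibration takes no time and is no camera call.
- job_done(): hands the job in, once; it reports no verdict.
The state is a dict: "time": time; "joint_pos": joint angles; "joint_vel": joint speeds; "joint_efforts": joint torques, N m; "tool_pos": TCP position; "tool_rot": TCP orientation; "contact_force": force on the tool from outside, world axes, zero at the start; "ft_torque": the same for the moment, N m; "gripper_width": opening from 0.0 (shut) to 1.0 (fully open).
Only numpy, scipy, OpenCV 4.12 (cv2) and the standard library are available. Lean on these libraries where they do the work, as an engineer would, in place of code of your own. Each camera call takes 0.05 s, during which the arm holds its last target.

TASK

Take the red-headed index pin out of its blue holder and stand it in the hole of the sample carousel's wheel, and with the pin there swing the wheel until the orange sector fills the window in the white cover. Then feel for the hidden lock hole under the wheel and push the pin gently all the way home, so that its collar sits flush on the wheel, and let go of it. Never force the pin, and leave the sanitizer bottle, glove box and tube rack where they are.

Things in the scene. Friction and masses are not known exactly. Their poses are not given: they have to be found in the camera images.
- unit: Sample carousel, fixed to the desk: white square housing 220 x 220 mm. Origin: centre of its underside, on the wheel's vertical axis; z up. Its own +x half (from x = 15 mm on) is roofed by a white cover plate with a window, top 58 mm above the desk; its -x half is open and shows the wheel: a disc of 98 mm radius, underside 30 mm, top 42 mm above the desk.
- wheel (a joint): Wheel angle, rad, counterclockwise from above positive. 0: the orange sector is centred in the window and the wheel's hole lies on the housing's own -x axis. It starts between +0.5 and +1.1 (so turn it clockwise), turns between -0.5 and 1.5 with a steady friction of about 0.15 N m (2 to 3 N at the hole) and stays where it is left.
- bore (a point): Centre of the through hole in the wheel, at the top face of the aluminium plate around it, 43 mm above the desk; the hole is round, 18 mm across, 65 mm from the wheel's axis, and moves with the wheel. Its axis is vertical.
- window (a point): Centre of the window in the white cover, at the cover's top (58 mm above the desk), 68 mm from the wheel's axis along the housing's +x; black rim, opening 34 mm radial by 18 mm across. The wheel has eight 45 degree sectors: orange opposite the hole, the others white, teal and grey. Orange fills the window within about 0.21 rad either way of angle 0.
- lockmid (a point): Middle of the range of the hidden lock hole: top of the steel lock plate under the wheel, 26 mm above the desk, at the housing's own x = -65 mm, y = 0. The plate is level and fixed. Its one lock hole (round, 16 mm across, 20 mm deep) has x = -65 mm, but y anywhere from -10 to +10 mm, different each time and not measured: feel for it. Off the hole, the pin just stands on the plate, collar 17 mm above the wheel.
- holder: Blue block 60 x 60 x 50 mm fixed to the desk, with a 17 mm hole, 30 mm deep, in the middle of its top where the pin stands at the start. Origin: centre of the underside.
- pin: Index pin, loose, about 80 g, upright at the start. Origin: centre of its tip; own z up along the pin. Steel shank 14 mm across, 34 mm long, its lowest 3 mm tapered to 12 mm; then a steel collar 28 mm across (34 to 38 mm above the tip); then a round red grip 24 mm across (38 to 74 mm). In the holder the tip is 20 mm above the desk; locked, 9 mm, with the collar on the wheel.
- sanitizer: Loose teal sanitizer bottle, 64 mm across, 150 mm high; origin at the centre of the underside. Leave alone.
- glovebox: Loose white and blue glove box, 120 x 230 x 70 mm; origin at the centre of the underside. Leave alone.
- tuberack: Loose yellow rack, 70 x 160 mm, with sample tubes, 110 mm high in all; origin at the centre of the underside. Leave alone.
Things that resemble listed ones, but are neither listed nor needed, are in the scene too. What is shaped like the pin but green is not meant.

How it is judged:
By the outcome, as a careful person would: the job done as asked, in the order asked, and still so for the second after the job is handed in, with the robot touching nothing.
It also fails if it takes over 58 s, if anything falls off the work surface, if the arm or the gripper's body presses on something with over 40 N, if the wrist force passes 120 N, or if a joint passes its speed limit or range.

## Working session

There is one attempt and no reset: what is moved stays moved. The work goes in short steps, Python scripts to look and compute and a tool call to move; the robot and the scene stay as the last step left them, time stands still between calls to the robot, and variables do not carry over. Pictures are saved under pics/ and viewed, and the job is handed in when it is done.

Besides the shell and the picture viewer there is one more tool, called after "Emit:" as name([rows], argument=value, ...), one row to a line, values as JSON. servo_tool: Moves the arm, as the interface text tells. Its arguments: {"type":"object","properties":{"deltas":{"type":"array","items":{"type":"array","items":{"type":"array","items":{"type":"number"}}}}},"required":["deltas"]}

```bash
mkdir -p pics
cat > h.py <<'E'
import numpy as np, cv2
from plant import state, grab_frame, calibration, job_done
def snap(n,f):
    im=grab_frame(n); cv2.imwrite('pics/'+f,im[:,:,::-1]); return im
def ray(n,u,v):
    c=calibration(n);K=np.array(c['intrinsics']);T=np.array(c['world_from_camera'])
    p=cv2.undistortPoints(np.array([[[u,v]]],float),K,np.array([c['k1'],0,0,0.]))[0,0]
    return T[:3,3],T[:3,:3]@np.array([p[0],p[1],1])
def at(n,u,v,z):
    o,d=ray(n,u,v); return o+d*(z-o[2])/d[2]
def proj(n,P):
    c=calibration(n);K=np.array(c['intrinsics']);T=np.linalg.inv(np.array(c['world_from_camera']))
    r,_=cv2.Rodrigues(T[:3,:3]); return cv2.projectPoints(np.array(P,float).reshape(-1,1,3),r,T[:3,3],K,np.array([c['k1'],0,0,0.]))[0][:,0]
E
python3 - <<'E'
from h import *
snap('scene','s0.png');snap('top','t0.png')
print(state())
for n in('scene','top'):
    c=calibration(n);print(c)
E
```

```text
{'time': 0.1, 'joint_pos': array([-1.26298909e+00,  5.33310818e-02,  1.61418092e+00,  2.90817315e-06,
        1.47603806e+00, -1.19024550e-01]), 'joint_vel': array([ 0.00124523, -0.00204451, -0.00277971,  0.00140538, -0.00047243,
       -0.00020936]), 'joint_efforts': array([ 4.22649146e-04, -3.94906497e+01, -3.71362495e+01, -1.11591739e-04,
        3.91947571e-03, -6.33966565e-06]), 'tool_pos': array([ 0.25856306, -0.56840639,  0.24914652]), 'tool_rot': array([-9.74483928e-04,  9.77312695e-01,  2.11799287e-01, -9.08031028e-05]), 'contact_force': array([0.28613452, 0.15388574, 1.06309231]), 'ft_torque': array([ 0.00845048, -0.04764594, -0.01753419]), 'gripper_width': 1.0020799716837951}
{'intrinsics': array([[437.11089828,   0.        , 283.8053271 ],
       [  0.        , 437.11089828, 213.23146146],
       [  0.        ,   0.        ,   1.        ]]), 'k1': -0.0850914051258839, 'world_from_camera': array([[ 0.85620616,  0.34270449, -0.38660658,  0.9015406 ],
       [ 0.51662493, -0.56343632,  0.64470008, -0.5695313 ],
       [ 0.00311342, -0.75172678, -0.65946733,  0.66340442],
       [ 0.        ,  0.        ,  0.        ,  1.        ]])}
{'intrinsics': array([[387.76767251,   0.        , 280.95708754],
       [  0.        , 387.76767251, 209.08564698],
       [  0.        ,   0.        ,   1.        ]]), 'k1': -0.01940462845526795, 'world_from_camera': array([[ 0.01820372, -0.98333956,  0.1808644 ,  0.39135963],
       [-0.99958625, -0.02192819, -0.01861429,  0.0268085 ],
       [ 0.02227019, -0.18045072, -0.98333188,  0.939311  ],
       [ 0.        ,  0.        ,  0.        ,  1.        ]])}
```

View pics/s0.png

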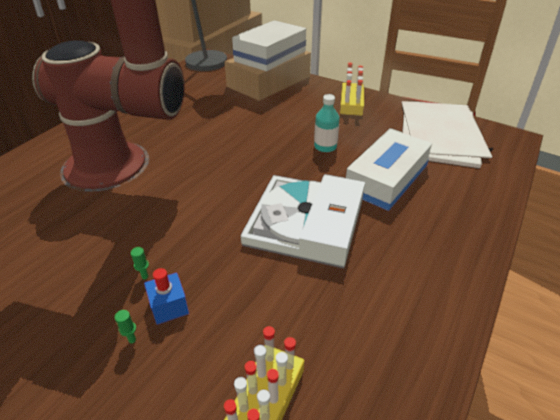

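View pics/t0.png

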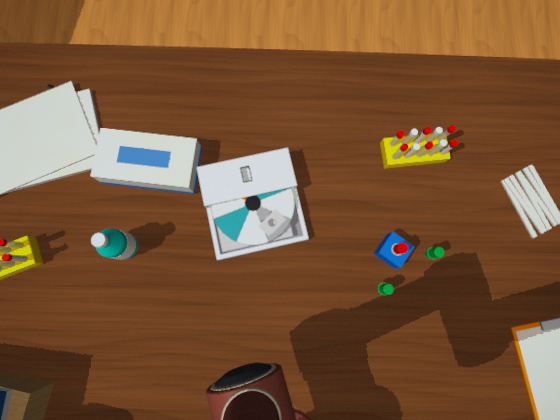

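Run:
```python
import cv2
t=cv2.imread('pics/t0.png');s=cv2.imread('pics/s0.png')
cv2.imwrite('pics/t0a.png',cv2.resize(t[140:270,190:315],None,fx=4.5,fy=4.5,interpolation=3))
cv2.imwrite('pics/t0b.png',cv2.resize(t[220:310,360:460],None,fx=6,fy=6,interpolation=3))
cv2.imwrite('pics/s0a.png',cv2.resize(s[165:275,235:375],None,fx=5,fy=5,interpolation=3))
cv2.imwrite('pics/s0b.png',cv2.resize(s[240:350,105:205],None,fx=5,fy=5,interpolation=3))
```

```text
(no output)
```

View pics/t0a.png

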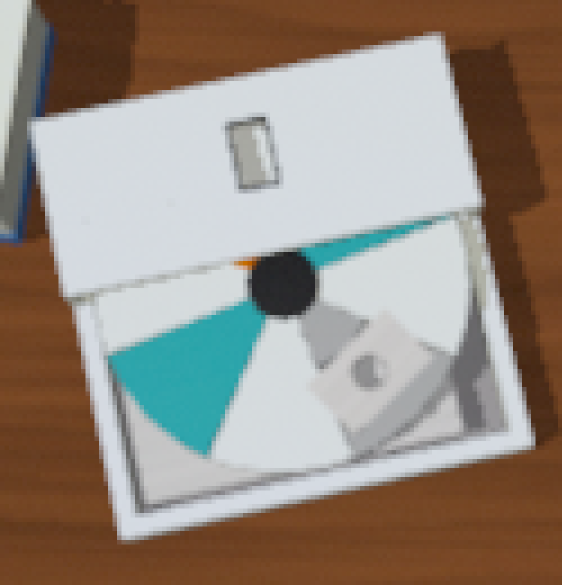

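View pics/t0b.png

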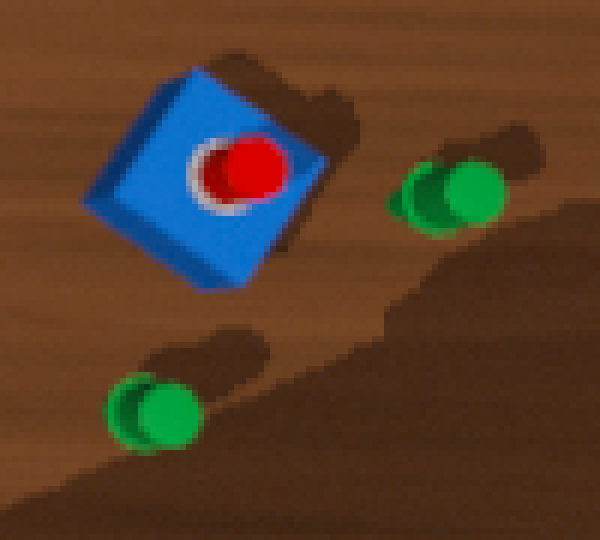

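View pics/s0a.png

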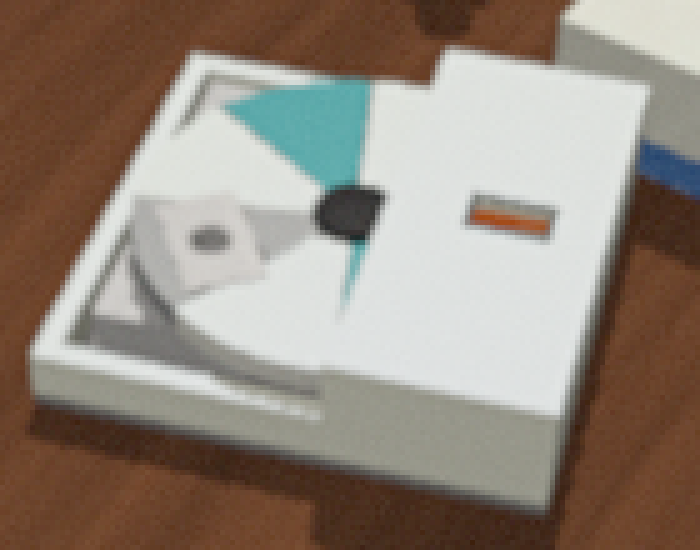

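View pics/s0b.png

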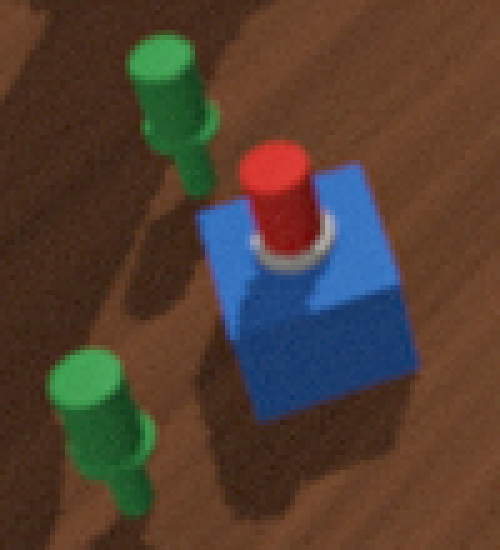

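Run:
```python
from h import *
def T(x,y,z,f=4.5,o=(190,140),n='top'): return at(n,(x+.5)/f-.5+o[0],(y+.5)/f-.5+o[1],z)
C=[T(*p,.058) for p in((33,120),(440,35),(483,205),(68,298))]
for c in C: print('cover',c)
print('len',np.linalg.norm(C[0]-C[1]),np.linalg.norm(C[2]-C[3]),np.linalg.norm(C[1]-C[2]),np.linalg.norm(C[0]-C[3]))
ex=((C[0]-C[3])+(C[1]-C[2]));ex/=np.linalg.norm(ex); ey=np.array([-ex[1],ex[0],0])
e2=(C[0]-C[1])+(C[3]-C[2]);e2/=np.linalg.norm(e2);print(ex,e2,np.degrees(np.arctan2(ex[1],ex[0])))
cen=np.mean(C,0)-ex*.0625;print('unit centre',cen)
w=T(253,153,.058);print('window',w, w-ex*.068)
b=T(370,372,.043);print('bore',b,np.linalg.norm((b-cen)[:2]))
S=dict(f=5,o=(235,165),n='scene')
print('scene window',T(511,216,.058,**S),'bore',T(211,238,.043,**S))
for p in((447,47),(650,88),(555,415),(322,370)): print('cov s',T(*p,.058,**S))
B=dict(f=6,o=(360,220))
print('pin top',T(258,168,.094,**B),'collar',T(226,177,.056,**B))
H=[T(*p,.05,**B) for p in((198,67),(328,158),(243,290),(110,196))];print(H,np.mean(H,0))
S=dict(f=5,o=(105,240),n='scene')
print('pin top s',T(276,167,.094,**S)); 
H=[T(*p,.05,**S) for p in((197,212),(360,163),(400,286),(232,338))];print(H,np.mean(H,0))
print('green top',[T(*p,.074,**B) for p in((475,195),(170,415))])
```

```text
cover [0.65132165 0.20942639 0.058     ]
cover [ 0.70325243 -0.00247972  0.058     ]
cover [ 0.61119488 -0.02625272  0.058     ]
cover [0.55716337 0.18608787 0.058     ]
len 0.21817653963143435 0.2191071166600834 0.0950775905161714 0.0970075647407838
[0.96945566 0.24526664 0.        ] [-0.2423217   0.97019596  0.        ] 14.197591928684075
unit centre [0.5701421  0.07636629 0.058     ]
window [0.63624342 0.09409009 0.058     ] [0.57032044 0.07741196 0.058     ]
bore [0.52443173 0.03057451 0.043     ] 0.06470181633166387
scene window [0.6341849  0.09614711 0.058     ] bore [0.52317494 0.03201462 0.043     ]
cov s [0.55508578 0.19069674 0.058     ]
cov s [0.64928993 0.21119559 0.058     ]
cov s [ 0.7006956  -0.00185831  0.058     ]
cov s [ 0.6113833  -0.02703601  0.058     ]
pin top [ 0.46681527 -0.25798676  0.094     ] collar [ 0.46653482 -0.2582969   0.056     ]
[array([ 0.50946731, -0.25077099,  0.05      ]), array([ 0.47511473, -0.30027303,  0.05      ]), array([ 0.4240808 , -0.26528622,  0.05      ]), array([ 0.45891548, -0.21503488,  0.05      ])] [ 0.46689458 -0.25784128  0.05      ]
pin top s [ 0.46605305 -0.25714949  0.094     ]
[array([ 0.42265327, -0.26443971,  0.05      ]), array([ 0.45779979, -0.21500601,  0.05      ]), array([ 0.50804974, -0.25101504,  0.05      ]), array([ 0.47323917, -0.29914984,  0.05      ])] [ 0.46543549 -0.25740265  0.05      ]
green top [array([ 0.46000522, -0.34673273,  0.074     ]), array([ 0.37720657, -0.22867905,  0.074     ])]
```

Emit:
servo_tool([
  [[60, 50, 75, 0, 0], [60, 100, 150, 0, 0], [60, 150, 225, -20, 0], [60, 190, 285, -60, 0], [60, 207, 311, -90, 0]],
])

```text
time: 0.72
tool_pos: [0.4275, -0.3156, 0.1949]
tool_rot: [0.001, 0.977, 0.212, 0.001]
contact_force: [0.6, -0.7, -0.6]
gripper_width: 0.699
```

Emit:
servo_tool([
  [[60, 0, 0, 0, 0], [60, 0, 0, 0, 0]],
])

```text
time: 0.98
tool_pos: [0.4263, -0.3173, 0.1948]
tool_rot: [0.0, 0.977, 0.212, -0.0]
contact_force: [-0.3, -1.3, 0.5]
gripper_width: 0.706
```

Emit:
servo_tool([
  [[60, 20, 30, -20, 0], [60, 40, 59, -40, 0], [60, 40, 59.5, -50, 0], [60, 40, 59.5, -50, 0], [60, 40, 59.5, -50, 0]],
])

```text
time: 1.6
tool_pos: [0.4664, -0.2593, 0.146]
tool_rot: [0.001, 0.978, 0.211, 0.0]
contact_force: [0.5, 0.1, 0.4]
gripper_width: 0.704
```

Run:
```python
from h import *
print(state()['tool_pos'])
im=snap('scene','s1.png');im2=snap('top','t1.png')
a=cv2.resize(im[220:350,80:230,::-1],None,fx=4,fy=4,interpolation=3);b=cv2.resize(im2[200:300,350:450,::-1],None,fx=4,fy=4)
cv2.imwrite('pics/c1.png',a)
```

```text
[ 0.46635113 -0.25934893  0.14600501]
```

View pics/c1.png

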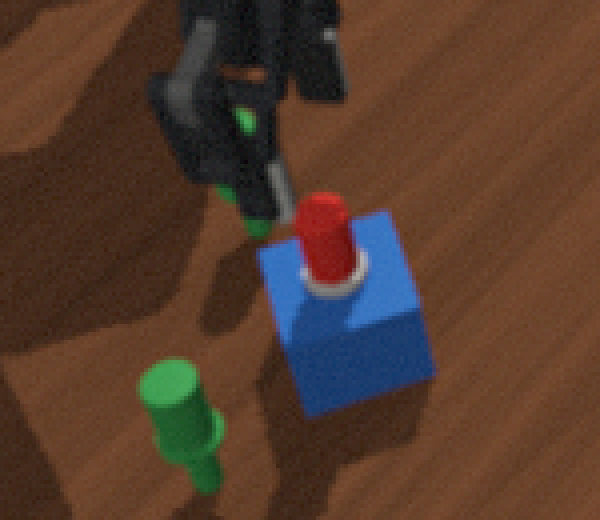

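Emit:
servo_tool([
  [[60, 0, 1.5, -22, 0], [60, 0, 1.5, -44, 0], [60, 0, 1.5, -64, 0], [60, 0, 1.5, -64, 0], [60, 0, 1.5, -64, 0]],
])

```text
time: 2.33
tool_pos: [0.4669, -0.2569, 0.0821]
tool_rot: [0.001, 0.977, 0.212, 0.001]
contact_force: [-1.0, -0.1, 0.1]
gripper_width: 0.702
```

Emit:
servo_tool([
  [[15, 0, 0, 0, 0], [15, 0, 0, 0, 0], [15, 0, 0, 0, 0], [15, 0, 0, 0, 0], [15, 0, 0, 0, 0]],
])

```text
time: 2.95
tool_pos: [0.467, -0.2566, 0.0819]
tool_rot: [0.001, 0.977, 0.212, 0.001]
contact_force: [-0.9, 0.1, 5.6]
gripper_width: 0.262
```

Emit:
servo_tool([
  [[0, 0, 0, 3, 0], [0, 0, 0, 8, 0], [0, 0, 0, 20, 0], [0, 0, 0, 40, 0], [0, 0, 0, 60, 0]],
])

```text
time: 3.58
tool_pos: [0.4663, -0.2561, 0.142]
tool_rot: [-0.0, 0.977, 0.212, -0.0]
contact_force: [-0.2, -0.1, -1.1]
gripper_width: 0.262
```

Run:
```python
from h import *
s=state();print(s['tool_pos'],s['contact_force'],s['ft_torque'],s['gripper_width'])
im=snap('scene','s2.png')
a=cv2.resize(im[190:350,80:230,::-1],None,fx=3.7,fy=3.7,interpolation=3)
cv2.imwrite('pics/c2.png',a)
```

```text
[ 0.46628539 -0.25608576  0.14202474] [-0.18943721 -0.05513587 -1.06821462] [ 0.0039653   0.04317816 -0.00772955] 0.26223863706837924
```

View pics/c2.png

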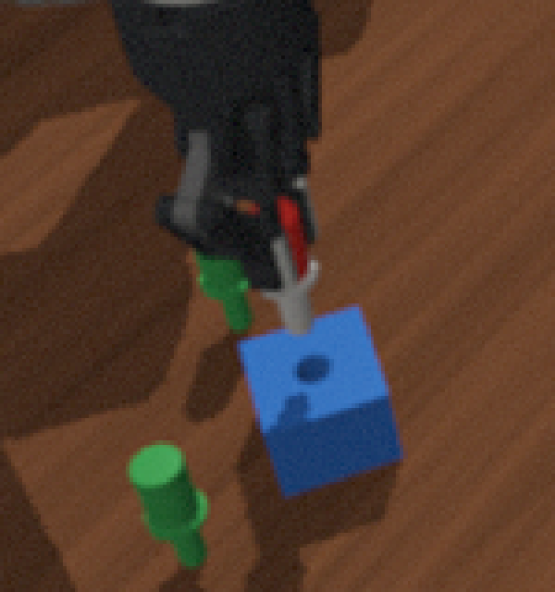

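Emit:
servo_tool([
  [[0, 6, 30, 10, 0], [0, 12, 60, 15, 0], [0, 19, 95, 15, 0], [0, 26, 130, 15, 0], [0, 32, 160, 15, 0]],
])

```text
time: 4.25
tool_pos: [0.4985, -0.0949, 0.1562]
tool_rot: [0.0, 0.977, 0.212, 0.0]
contact_force: [-0.1, 0.6, -0.9]
gripper_width: 0.264
```

Emit:
servo_tool([
  [[0, 6, 30, 0, 0], [0, 12, 60, 0, 0], [0, 19, 95, 0, 0], [0, 25, 125, 0, 0], [0, 25, 127, 0, 0]],
])

```text
time: 4.88
tool_pos: [0.5235, 0.0323, 0.1561]
tool_rot: [-0.0, 0.977, 0.213, 0.0]
contact_force: [-0.0, -0.3, -0.8]
gripper_width: 0.261
```

Emit:
servo_tool([
  [[0, 0, 0, 0, 0], [0, 0, 0, 0, 0]],
])

```text
time: 5.12
tool_pos: [0.5233, 0.03, 0.1559]
tool_rot: [0.0, 0.977, 0.211, -0.0]
contact_force: [0.5, -0.9, -0.4]
gripper_width: 0.265
```

Run:
```python
from h import *
s=state();print(s['tool_pos'],s['contact_force'],s['gripper_width'])
im=snap('scene','s3.png');im2=snap('top','t3.png')
cv2.imwrite('pics/c3.png',cv2.resize(im[120:280,220:380,::-1],None,fx=3.7,fy=3.7,interpolation=3))
cv2.imwrite('pics/d3.png',cv2.resize(im2[140:270,190:315,::-1],None,fx=4.5,fy=4.5,interpolation=3))
```

```text
[0.52328421 0.02999669 0.15588285] [ 0.4985143  -0.91520271 -0.38765726] 0.2648734443067378
```

View pics/c3.png

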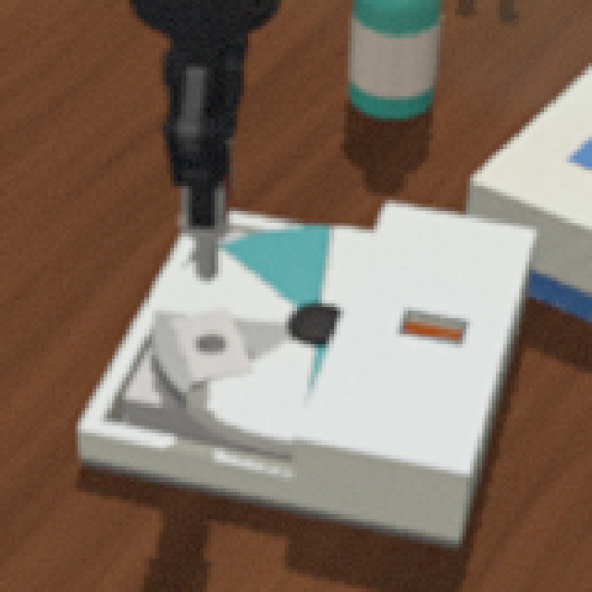

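View pics/d3.png

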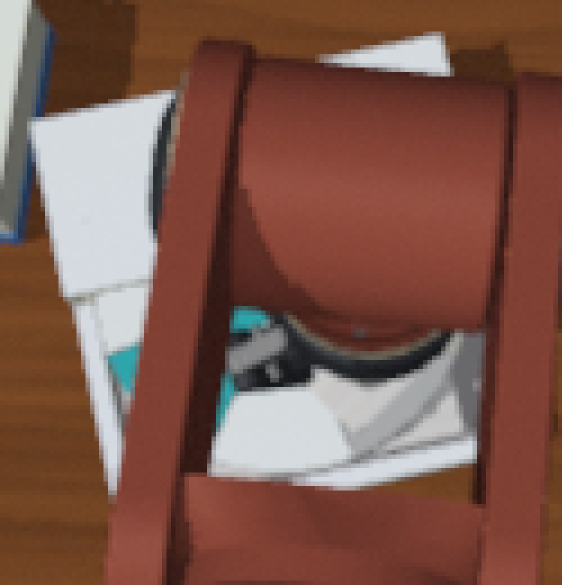

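Run:
```python
from h import *
p=lambda x,y:((x+.5)/3.7-.5+220,(y+.5)/3.7-.5+120)
print('bore',at('scene',*p(211,343),.043))
for z in(.092,.094,.096):print((proj('scene',[.5233,.0300,z])[0]-[220,120]+.5)*3.7)
```

```text
bore [0.52315912 0.03147586 0.043     ]
[209.66608933 279.45919102]
[209.63648472 276.68555346]
[209.60680901 273.90395481]
```

Emit:
servo_tool([
  [[0, 0.5, 1, -20, 0], [0, 0.5, 1, -40, 0], [0, 0.5, 1, -46, 0], [0, 0.5, 1, -46, 0]],
])

```text
time: 5.72
tool_pos: [0.5233, 0.0318, 0.1088]
tool_rot: [-0.0, 0.977, 0.212, -0.001]
contact_force: [-0.4, 0.2, -0.7]
gripper_width: 0.264
```

Emit:
servo_tool([
  [[0, 0, 0, -3, 0], [0, 0, 0, -6, 0], [0, 0, 0, -8, 0], [0, 0, 0, -8, 0]],
])

```text
time: 6.22
tool_pos: [0.5238, 0.0318, 0.1018]
tool_rot: [-0.0, 0.977, 0.212, -0.0]
contact_force: [-0.6, 0.2, -0.1]
gripper_width: 0.26
```

Emit:
servo_tool([
  [[0, 0, 0, -2, 0], [0, 0, 0, -4, 0], [0, 0, 0, -6, 0], [0, 0, 0, -6, 0]],
])

```text
time: 6.72
tool_pos: [0.5237, 0.0318, 0.0955]
tool_rot: [-0.0, 0.977, 0.212, -0.0]
contact_force: [0.7, 0.1, -0.5]
gripper_width: 0.263
```

Run:
```python
from h import *
s=state();print(s['tool_pos'],s['contact_force'],s['gripper_width'])
im=snap('scene','s4.png')
cv2.imwrite('pics/c4.png',cv2.resize(im[150:270,230:360,::-1],None,fx=4.5,fy=4.5,interpolation=3))
```

```text
[0.52370212 0.03183762 0.09554961] [ 0.65213133  0.06195053 -0.45461128] 0.26341564802318074
```

View pics/c4.png

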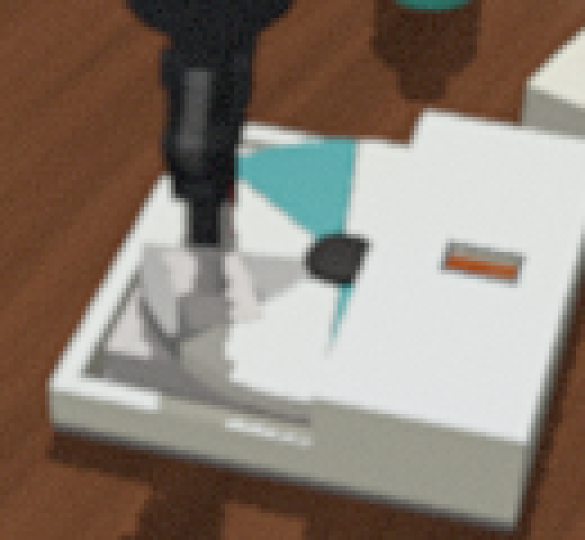

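Emit:
servo_tool([
  [[0, 0, 0, -2, 0], [0, 0, 0, -4, 0], [0, 0, 0, -4, 0]],
])

```text
time: 7.15
tool_pos: [0.5237, 0.0318, 0.0915]
tool_rot: [-0.0, 0.977, 0.212, -0.0]
contact_force: [-0.1, 0.0, -0.8]
gripper_width: 0.263
```

Run:
```python
from h import *
s=state();print(s['tool_pos'],s['contact_force'],s['gripper_width'])
p0=s['tool_pos'][:2]*1e3
c=np.array([569.7,77.2])
for th in(28,24,20,16,12,8,4,0,-3):
    a=np.radians(194.1+th);print(th,np.round(c+65*np.array([np.cos(a),np.sin(a)])-p0,1))
```

```text
[0.523696   0.03182393 0.09154386] [-0.05499555  0.01356755 -0.8050068 ] 0.2628929352001277
28 [-2.2  1.8]
24 [-5.1  5.3]
20 [-7.8  8.9]
16 [-10.2  12.8]
12 [-12.4  16.8]
8 [-14.2  20.9]
4 [-15.8  25.2]
0 [-17.   29.5]
-3 [-17.8  32.9]
```

Emit:
servo_tool([
  [[0, -1, 1, 0, 0], [0, -2.2, 1.8, 0, 0], [0, -3.6, 3.5, 0, 0], [0, -5.1, 5.3, 0, 0], [0, -5.1, 5.3, 0, 0]],
])

```text
time: 7.78
tool_pos: [0.5189, 0.0373, 0.0922]
tool_rot: [-0.0, 0.977, 0.212, 0.0]
contact_force: [2.3, -0.4, 0.0]
gripper_width: 0.266
```

Emit:
servo_tool([
  [[0, -1.4, 1.8, 0, 0], [0, -2.7, 3.6, 0, 0], [0, -4, 5.6, 0, 0], [0, -5.1, 7.5, 0, 0], [0, -5.1, 7.5, 0, 0]],
])

```text
time: 8.4
tool_pos: [0.5135, 0.0448, 0.0918]
tool_rot: [-0.0, 0.977, 0.212, -0.0]
contact_force: [2.3, -1.2, -0.3]
gripper_width: 0.266
```

Emit:
servo_tool([
  [[0, -1.1, 2, 0, 0], [0, -2.2, 4, 0, 0], [0, -3.1, 6, 0, 0], [0, -4, 8.1, 0, 0], [0, -4, 8.1, 0, 0]],
])

```text
time: 9.02
tool_pos: [0.5094, 0.053, 0.0917]
tool_rot: [-0.0, 0.977, 0.212, -0.0]
contact_force: [1.4, 0.1, -0.0]
gripper_width: 0.264
```

Emit:
servo_tool([
  [[0, -0.8, 2.1, 0, 0], [0, -1.6, 4.3, 0, 0], [0, -2.2, 6.4, 0, 0], [0, -2.8, 8.6, 0, 0], [0, -2.8, 8.6, 0, 0]],
])

```text
time: 9.65
tool_pos: [0.5066, 0.0616, 0.0918]
tool_rot: [-0.0, 0.977, 0.212, -0.0]
contact_force: [1.8, -0.4, 0.2]
gripper_width: 0.263
```

Run:
```python
from h import *
s=state();print(s['tool_pos'],s['contact_force'],s['gripper_width'])
im=snap('scene','s5.png')
cv2.imwrite('pics/c5.png',cv2.resize(im[150:270,230:360,::-1],None,fx=4.5,fy=4.5,interpolation=3))
```

```text
[0.50662637 0.06161178 0.09176815] [ 1.81275877 -0.4097552   0.2426383 ] 0.2630154569602534
```

View pics/c5.png

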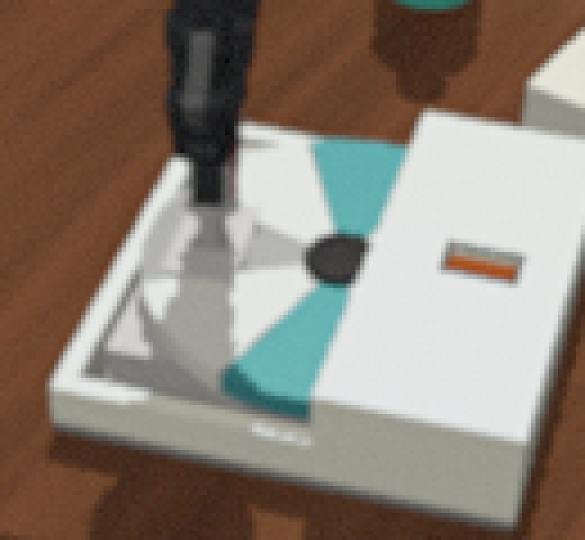

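Emit:
servo_tool([
  [[0, 1, 0.25, 0, 0], [0, 1, 0.25, 0, 0], [0, 1, 0.25, 0, 0]],
])

```text
time: 10.07
tool_pos: [0.5075, 0.0618, 0.0915]
tool_rot: [-0.0, 0.977, 0.212, -0.0]
contact_force: [0.3, 0.3, -0.8]
gripper_width: 0.264
```

Emit:
servo_tool([
  [[0, 1, 0.25, 0, 0], [0, 1, 0.25, 0, 0], [0, 1, 0.25, 0, 0]],
])

```text
time: 10.45
tool_pos: [0.5088, 0.0618, 0.0917]
tool_rot: [-0.0, 0.977, 0.212, -0.0]
contact_force: [-0.2, -1.1, -0.8]
gripper_width: 0.258
```

Emit:
servo_tool([
  [[0, 1, 0.25, 0, 0], [0, 1, 0.25, 0, 0], [0, 1, 0.25, 0, 0]],
])

```text
time: 10.82
tool_pos: [0.5095, 0.0619, 0.0917]
tool_rot: [0.0, 0.977, 0.212, -0.001]
contact_force: [-3.6, -2.1, 0.5]
gripper_width: 0.26
```

Emit:
servo_tool([
  [[0, -1.5, -0.4, 0, 0], [0, -1.5, -0.4, -1, 0], [0, -1.5, -0.4, -2, 0], [0, -1.5, -0.4, -2, 0]],
])

```text
time: 11.32
tool_pos: [0.5087, 0.0618, 0.0899]
tool_rot: [-0.0, 0.977, 0.212, 0.0]
contact_force: [0.7, -0.3, 0.1]
gripper_width: 0.263
```

Emit:
servo_tool([
  [[0, 0, 0, -0.5, 0], [0, 0, 0, -1, 0], [0, 0, 0, -1, 0]],
])

```text
time: 11.7
tool_pos: [0.5083, 0.0618, 0.0887]
tool_rot: [-0.0, 0.977, 0.212, -0.0]
contact_force: [0.1, -0.2, -0.4]
gripper_width: 0.261
```

Emit:
servo_tool([
  [[0, 0, 0, -0.5, 0], [0, 0, 0, -1, 0], [0, 0, 0, -1, 0]],
])

```text
time: 12.08
tool_pos: [0.5084, 0.0618, 0.088]
tool_rot: [-0.0, 0.977, 0.212, -0.0]
contact_force: [-0.6, -0.0, 0.4]
gripper_width: 0.261
```

Emit:
servo_tool([
  [[0, 0, 0, -0.5, 0], [0, 0, 0, -1, 0], [0, 0, 0, -1, 0]],
])

```text
time: 12.45
tool_pos: [0.5087, 0.0618, 0.0879]
tool_rot: [-0.0, 0.977, 0.212, 0.0]
contact_force: [-3.4, 0.7, 6.1]
gripper_width: 0.261
```

Emit:
servo_tool([
  [[0, 0, 0, -0.5, 0], [0, 0, 0, -0.5, 0], [0, 0, 0, -0.5, 0]],
])

```text
time: 12.82
tool_pos: [0.5088, 0.0618, 0.0879]
tool_rot: [-0.0, 0.977, 0.212, 0.0]
contact_force: [-2.5, 0.0, 8.1]
gripper_width: 0.261
```

Emit:
servo_tool([
  [[0, -0.7, 1, 0.3, 0], [0, -0.7, 1, 0.3, 0], [0, -1, 2, 0.3, 0], [0, -1, 2, 0.3, 0]],
])

```text
time: 13.32
tool_pos: [0.5085, 0.0624, 0.0879]
tool_rot: [0.002, 0.977, 0.212, 0.001]
contact_force: [-1.7, -4.2, 5.7]
gripper_width: 0.264
```

Emit:
servo_tool([
  [[0, -0.2, 1, 0, 0], [0, -0.2, 1, 0, 0], [0, -0.5, 2, 0, 0], [0, -0.5, 2, 0, 0]],
])

```text
time: 13.82
tool_pos: [0.5081, 0.0644, 0.0879]
tool_rot: [0.002, 0.977, 0.212, 0.001]
contact_force: [0.1, -5.4, 5.2]
gripper_width: 0.264
```

Emit:
servo_tool([
  [[0, -0.2, 1, 0, 0], [0, -0.2, 1, 0, 0], [0, -0.5, 2, 0, 0], [0, -0.5, 2, 0, 0]],
])

```text
time: 14.32
tool_pos: [0.5077, 0.0667, 0.0878]
tool_rot: [0.001, 0.977, 0.212, 0.001]
contact_force: [1.0, -4.8, 5.8]
gripper_width: 0.262
```

Emit:
servo_tool([
  [[0, -0.2, 1, 0, 0], [0, -0.2, 1, 0, 0], [0, -0.5, 2, 0, 0], [0, -0.5, 2, 0, 0]],
])

```text
time: 14.82
tool_pos: [0.5072, 0.0689, 0.0878]
tool_rot: [0.001, 0.977, 0.212, 0.001]
contact_force: [0.9, -4.5, 5.3]
gripper_width: 0.266
```

Emit:
servo_tool([
  [[0, -0.2, 1, 0, 0], [0, -0.2, 1, 0, 0], [0, -0.5, 2, 0, 0], [0, -0.5, 2, 0, 0]],
])

```text
time: 15.32
tool_pos: [0.5049, 0.0719, 0.086]
tool_rot: [-0.0, 0.977, 0.212, -0.0]
contact_force: [0.4, -2.9, 0.7]
gripper_width: 0.26
```

Emit:
servo_tool([
  [[0, -0.2, 1, 0, 0], [0, -0.2, 1, 0, 0], [0, -0.5, 2, 0, 0], [0, -0.5, 2, 0, 0]],
])

```text
time: 15.82
tool_pos: [0.5047, 0.0731, 0.0861]
tool_rot: [0.001, 0.977, 0.212, -0.0]
contact_force: [1.5, -4.9, -3.5]
gripper_width: 0.261
```

Emit:
servo_tool([
  [[0, 0.3, -1.2, 0, 0], [0, 0.3, -1.2, 0, 0], [0, 0.3, -1.2, -0.5, 0], [0, 0.3, -1.2, -1, 0], [0, 0.3, -1.2, -1, 0]],
])

```text
time: 16.45
tool_pos: [0.5051, 0.0727, 0.0856]
tool_rot: [-0.0, 0.977, 0.212, -0.0]
contact_force: [-0.5, -1.2, -0.1]
gripper_width: 0.264
```

Emit:
servo_tool([
  [[0, 0, 0, -0.5, 0], [0, 0, 0, -1, 0], [0, 0, 0, -1, 0]],
])

```text
time: 16.82
tool_pos: [0.5052, 0.0726, 0.0846]
tool_rot: [-0.0, 0.977, 0.212, 0.0]
contact_force: [-0.1, -1.3, 0.5]
gripper_width: 0.261
```

Emit:
servo_tool([
  [[0, 0, 0, -1, 0], [0, 0, 0, -2, 0], [0, 0, 0, -2, 0]],
])

```text
time: 17.2
tool_pos: [0.5051, 0.0725, 0.0825]
tool_rot: [-0.0, 0.977, 0.212, -0.0]
contact_force: [-0.0, -0.3, -0.9]
gripper_width: 0.262
```

Emit:
servo_tool([
  [[0, 0, 0, -1, 0], [0, 0, 0, -2, 0], [0, 0, 0, -2, 0]],
])

```text
time: 17.58
tool_pos: [0.5051, 0.0725, 0.0805]
tool_rot: [-0.0, 0.977, 0.212, -0.0]
contact_force: [-1.0, 0.3, 0.3]
gripper_width: 0.263
```

Emit:
servo_tool([
  [[0, 0, 0, -1, 0], [0, 0, 0, -2, 0], [0, 0, 0, -2, 0]],
])

```text
time: 17.95
tool_pos: [0.5051, 0.0725, 0.0785]
tool_rot: [-0.0, 0.977, 0.212, -0.0]
contact_force: [0.0, -0.6, -0.2]
gripper_width: 0.261
```

Emit:
servo_tool([
  [[0, 0, 0, -1, 0], [0, 0, 0, -2, 0], [0, 0, 0, -3, 0], [0, 0, 0, -4, 0], [0, 0, 0, -4, 0]],
])

```text
time: 18.58
tool_pos: [0.5051, 0.0725, 0.0745]
tool_rot: [-0.0, 0.977, 0.212, -0.0]
contact_force: [0.3, 0.2, -0.8]
gripper_width: 0.266
```

Emit:
servo_tool([
  [[0, 0, 0, -1, 0], [0, 0, 0, -1.5, 0], [0, 0, 0, -2, 0], [0, 0, 0, -2, 0]],
])

```text
time: 19.08
tool_pos: [0.5052, 0.0725, 0.0726]
tool_rot: [-0.0, 0.977, 0.212, -0.0]
contact_force: [0.4, 0.4, -0.8]
gripper_width: 0.261
```

Emit:
servo_tool([
  [[0, 0, 0, -0.5, 0], [0, 0, 0, -1, 0], [0, 0, 0, -1, 0]],
])

```text
time: 19.45
tool_pos: [0.5052, 0.0725, 0.0716]
tool_rot: [-0.0, 0.977, 0.212, -0.0]
contact_force: [0.0, -0.1, -0.4]
gripper_width: 0.264
```

Emit:
servo_tool([
  [[0, 0, 0, -0.5, 0], [0, 0, 0, -1, 0], [0, 0, 0, -1, 0]],
])

```text
time: 19.82
tool_pos: [0.5053, 0.0725, 0.071]
tool_rot: [0.0, 0.977, 0.212, -0.0]
contact_force: [-1.1, 0.1, 3.7]
gripper_width: 0.264
```

Emit:
servo_tool([
  [[0, 0, 0, -0.5, 0], [0, 0, 0, -0.5, 0], [0, 0, 0, -0.5, 0]],
])

```text
time: 20.2
tool_pos: [0.5054, 0.0725, 0.071]
tool_rot: [0.0, 0.977, 0.212, 0.0]
contact_force: [-2.6, -0.5, 6.1]
gripper_width: 0.267
```

Emit:
servo_tool([
  [[30, 0, 0, 0.5, 0], [50, 0, 0, 0.5, 0], [50, 0, 0, 0.5, 0], [50, 0, 0, 0.5, 0]],
])

```text
time: 20.7
tool_pos: [0.5051, 0.0725, 0.0705]
tool_rot: [-0.0, 0.977, 0.212, -0.0]
contact_force: [-0.0, -0.1, -1.0]
gripper_width: 0.585
```

Emit:
servo_tool([
  [[50, 0, 0, 10, 0], [50, 0, 0, 30, 0], [50, 0, 0, 60, 0], [50, 0, 0, 90, 0], [50, 0, 0, 120, 0]],
])

```text
time: 21.32
tool_pos: [0.5053, 0.0725, 0.1925]
tool_rot: [0.0, 0.977, 0.212, 0.001]
contact_force: [-0.2, -0.5, -0.4]
gripper_width: 0.583
```

Emit:
servo_tool([
  [[50, 0, -30, 0, 0], [50, 0, -65, 0, 0], [50, 0, -100, 0, 0], [50, 0, -135, 0, 0], [50, 0, -170, 0, 0]],
])

```text
time: 21.95
tool_pos: [0.5053, -0.0987, 0.1916]
tool_rot: [0.0, 0.977, 0.212, 0.001]
contact_force: [0.4, -0.4, 0.5]
gripper_width: 0.579
```

Emit:
servo_tool([
  [[50, -10, -30, 0, 0], [50, -20, -60, 0, 0], [50, -20, -90, 0, 0], [50, -20, -90, 0, 0]],
])

```text
time: 22.45
tool_pos: [0.4852, -0.189, 0.1915]
tool_rot: [0.0, 0.978, 0.21, 0.0]
contact_force: [0.5, 0.9, 0.3]
gripper_width: 0.586
```

Run:
```python
from h import *
s=state();print(s['time'],s['tool_pos'],s['contact_force'],s['gripper_width'])
im=snap('scene','s6.png');im2=snap('top','t6.png')
cv2.imwrite('pics/c6.png',cv2.resize(im[150:270,230:360,::-1],None,fx=4.5,fy=4.5,interpolation=3))
cv2.imwrite('pics/d6.png',cv2.resize(im2[140:270,190:315,::-1],None,fx=4.5,fy=4.5,interpolation=3))
```

```text
22.45 [ 0.48520714 -0.18903731  0.19154356] [0.50784318 0.88572122 0.2907278 ] 0.5859746517256668
```

View pics/c6.png

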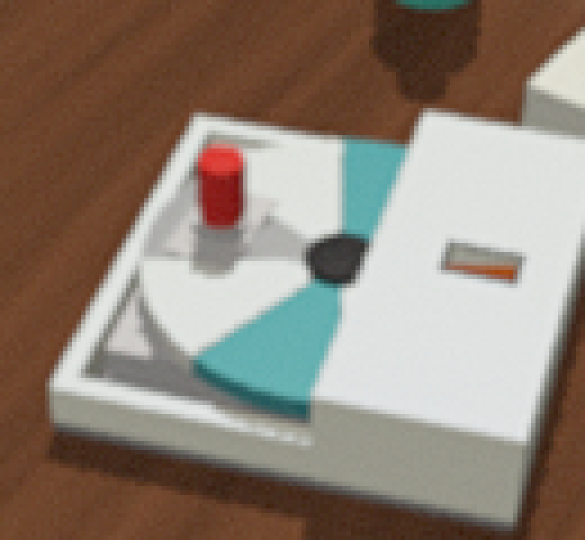

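View pics/d6.png

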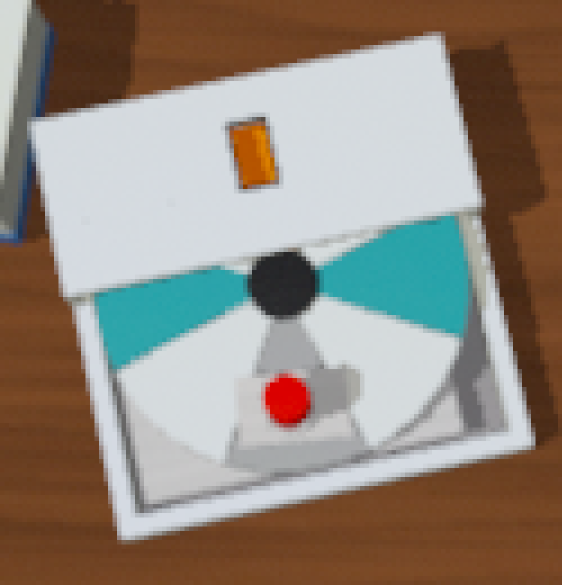

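View pics/s6.png

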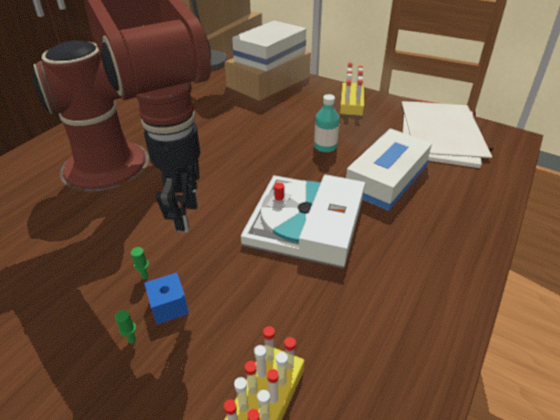

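Run:
```python
from h import *
p=lambda x,y,o:((x+.5)/4.5-.5+o[0],(y+.5)/4.5-.5+o[1])
o1,d1=ray('scene',*p(221,157,(230,150)));o2,d2=ray('top',*p(287,400,(190,140)))
A=np.stack([d1,-d2],1);t=np.linalg.lstsq(A,o2-o1,rcond=None)[0];print(o1+d1*t[0],o2+d2*t[1])
job_done();print(state()['time'])
```

```text
[0.50401066 0.07142641 0.08473227] [0.50342771 0.07097477 0.08463249]
the job is handed in; nothing more can be done
the job is handed in; nothing more can be done
```

The pin is locked in the carousel wheel with its collar down, and I handed the job in after about 22.5 s of the 58 s allowed. I took the red pin from the holder, stood it in the wheel's hole and swung the wheel clockwise to angle 0. I then slid the pin along the lock plate at about 5 N until it dropped, close to y = +10 mm. I pushed it home, never pressing with more than about 8 N, then opened the gripper and backed clear.

Last checks:
- **Seating:** the pin stopped 17 mm below its height on the plate, which is the full travel. It met about 4 to 6 N there. Triangulating its top from both cameras gave a height of about 84.7 mm against the 83 mm expected, which is within the 2 mm calibration error.
- **Window:** orange fills the window in the top view. The scene camera sees it only partly orange because it looks in at an angle.
- **Surroundings:** I didn't move the bottle, glove box or tube rack. They look unmoved in the last scene picture, though I did not measure them.
- **Disagreement:** the feel of the hole put the pin about 1.5 mm nearer the wheel's axis than my camera estimate, so I used the felt position.

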